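# Swap the battery packs in the charger

### The job

The battery pack in the charger is full. Squeeze its two side catches, slide it out and set it down gently, upright, on the bare wooden board; then slide the empty pack into the charger, without ramming it against the terminals or dropping it, fully home until both its catches click out. Leave the potted plant, the dibber and the pruner where they are.

Things in the scene. Friction and masses are not known exactly. Their poses are not given: they have to be found in the camera images.
- charger: fixed light grey charger; origin on the table under dock_home, x the way packs slide in, z up. Housing x -100 to +75, y +-55, flat deck 45 mm up; terminal tower beyond x +51. On the deck two low dark rails, tops 56 mm up, x -9 to +42, inner faces y +-24; lips 7.2 mm over the deck reach in to y +-19.5 and hold the pack's foot down. Plastic on plastic, slippery (friction about 0.25)
- dock_home (a point): on the charger's deck, 45 mm above the table: where a latched pack's origin lies; axes as the charger's. The rigid stop is 1.5 mm further in, not sprung; over the last 5 mm sprung contacts push the pack back with 4 to 5 N. Drawn back 75 mm from here a pack is free to lift
- dock_mouth (a point): start of the rails on the deck, 32 mm before dock_home, axes the same: from here to 8 mm on are the two keepers behind which the teeth click; before it guides flare outwards at 20 deg, to y +-30 at x -16. The catch teeth ride up the guides from 24 to 16 mm before home (push some 5 to 14 N), then drag; with the contacts the last 5 mm take 8 to 15 N, until the teeth click out at home
- terminal_block: grey tower with the terminals at the far end of the charger, 70 mm high, origin as the charger's; its two rigid end stops (41.5 mm beyond dock_home) meet the pack's foot when it is 1.5 mm past home. Delicate: do not ram it
- full_pack: full pack, four green lights on top, latched in the charger; 0.3 kg, same make as empty_pack: origin under its foot's centre, x to the nose, z up. Case x -52 to +46, y +-28, z 13 to 53 mm; neck y +-18, z 6 to 13; foot flange x +-40, y +-23, z 0 to 6 (the last 8 mm of the nose only y +-20)
- full_catch_left_pad (a point): middle of the outer face of the full pack's left (+y) orange catch pad: pack x -20, y +33, z 36 mm when out; the right one is its mirror image. Pads 22 (x) x 22 (z) mm, 66 mm across both when out, 57 mm squeezed in. Squeezing both by over 4 mm draws the teeth into the foot
- empty_pack: empty pack, one red light on top, standing on its foot on the table; all sizes as full_pack. Teeth of its catches: x -24 to -16, z 1.5 to 6.5 mm, out to y +-27 (4 mm beyond the flange) when out
- full_catch_left (a joint): left (+y) catch of the full pack, m pressed in: 0 out, 0.0045 fully in (spring 4 N to 8 N)
- full_catch_right (a joint): right (-y) catch of the full pack, m pressed in: 0 out, 0.0045 fully in (spring 4 N to 8 N)
- empty_catch_left (a joint): left (+y) catch of the empty pack, m pressed in: 0 out, 0.0045 fully in (spring 4 N to 8 N)
- empty_catch_right (a joint): right (-y) catch of the empty pack, m pressed in: 0 out, 0.0045 fully in (spring 4 N to 8 N)
- board: bare, pale wooden board, fixed, 220 (x) x 180 (y) x 12 mm; origin at the centre of its underside
- potted_plant: plant in a terracotta pot, 94 mm across, leaves to about 160 mm; origin under its centre
- dibber: upright turned wooden dibber, 40 mm across, 103 mm tall; origin under its centre
- pruner: cordless pruner without battery, green and black, lying, 330 mm long (x, blades at +x), 48 mm wide, 39 mm high; origin under its middle
Things that resemble listed ones, but are neither listed nor needed, are in the scene too. What is shaped like the full_pack but purple, turquoise or yellow is not meant.

How it is judged:
By the outcome, as a careful person would: the job done as asked, in the order asked, and still so for the second after the job is handed in, with the robot touching nothing.
It also fails if it takes over 72 s, if anything falls off the work surface, if the arm or the gripper's body presses on something with over 40 N, if the wrist force passes 120 N, or if a joint passes its speed limit or range.

### The arm

A 6-joint arm with a two-finger parallel gripper is mounted at the origin on the work surface. World frame = base frame: x ahead of the robot, y to its left, z up, the work surface at z = 0. Lengths are in m, angles in rad, forces in N, time in s.
With the tool pointing down it reaches from about 0.35 to 0.775 m from the base axis. Payload 7.3 kg.
Tool frame: the origin (TCP) lies at the very end of the fingers, on their centre line; the grasp point (between the pads) lies 19 mm behind it; z points along the fingers, x is the direction in which the jaws open and shut, and the axes are right-handed (so a half turn about z gives the same grasp; the last joint's range is limited). The gripper opens to 92 mm and grips with 3 to 60 N. Pads are 19 mm wide; open, the fingers measure 130 mm over their backs; the gripper's body (75 mm by 190 mm) begins 47 mm behind the grasp point.
Start: joints at [-1.277, 0.342, 1.524, -0, 1.275, -0.146], TCP at [0.224, -0.475, 0.227] pointing down, gripper open.
Joint ranges: [-2.53, 2.53], [-0.77, 2.02], [0.04, 2.7], [-1, 4.14], [0.28, 2.66], [-3.11, 3.11]. Speed limits (rad/s): [2.57, 2.57, 3.14, 3.14, 3.14, 3.14].

### API

Orientations are given as [roll, pitch, yaw] about the fixed x, y, z axes, in that order (R = Rz(yaw) Ry(pitch) Rx(roll)).
In Python, from cell import observe, read_camera, camera_params, hand_in gives the robot as it stands.
- The arm moves only by the tool apply_moves, never from a script. Its argument "increments" is a list of rows, each an object with "grip": the opening, from 0 (shut) to 1 (fully open); "linear": the shift along the world's x, y, z in mm, a list of three; "turn": the turn, a rotation vector about the world's x, y, z in units of 6 degrees (1.0 is 6 degrees), a list of three. A call has 1 to 10 rows; each row is the pose to reach, as a shift and turn from the pose commanded when the call began; what a row does not reach only later rows make up. A row lasts 1/10 s, in which the tool goes at most 50 mm and 8.59 degrees, less where a joint would pass 70% of its speed; a pose out of reach is approached as far as the arm can. A call with a gripper value outside its range is refused whole. The fingers move at their own pace and stop on an object; "grip_force" is the grip in N (left out, the last holds). Time passes only in rows, so rows that repeat a pose let the fingers close. It gives the time, the measured TCP pose, the force and the opening at its end, in the units of the state.
- observe(): the state, without advancing time (a new reading comes with each control period).
- read_camera(name): name is "scene" or "top" or "wrist"; returns the picture (420x560x3 uint8, red, green, blue); there is no depth.
- camera_params(name): a dict with "camera_matrix" (3x3 intrinsics, pixels), "k1" (the pictures are not rectified: a ray, as slopes to the right and down, at radius r is drawn at 1 + k1 r^2 times it, then the intrinsics apply), "world_to_cam" (4x4, takes a point from world to camera coordinates); the wrist camera has in their place "hand_eye" (4x4, takes a point from camera to tool coordinates, whose origin is the TCP and whose axes are the tool frame's). Camera axes: x right, y up, looking along -z (the intrinsics and any distortion apply to the point x, -y, -z); pixel columns grow to the right and rows downward; lengths in m; the calibration is good to about 2 mm. A picture is of the moment at which its call begins: read the wrist's pose just before it. camera_params takes no time and is no camera call.
- hand_in(): hands the job in, once; it reports no verdict.
The state is a dict: "time": time; "qpos": joint angles; "qvel": joint speeds; "joint_efforts": joint torques, N m; "tool_pos": TCP position; "tool_rot": TCP orientation; "contact_force": force on the tool from outside, world axes, zero at the start; "torque": the same for the moment, N m; "opening": finger opening in m.
Only numpy, scipy, OpenCV 4.12 (cv2) and the standard library are available. Lean on these libraries where they do the work, as an engineer would, in place of code of your own. Each camera call takes 0.05 s, during which the arm holds its last target.

## Working session

There is one attempt and no reset: what is moved stays moved. The work goes in short steps, Python scripts to look and compute and a tool call to move; the robot and the scene stay as the last step left them, time stands still between calls to the robot, and variables do not carry over. Pictures are saved under pics/ and viewed, and the job is handed in when it is done.

Besides the shell and the picture viewer there is one more tool, called by a JSON object that holds its "name" and its "arguments". apply_moves: Moves the arm, as the interface text tells. Its arguments: {"type":"object","properties":{"increments":{"type":"array","items":{"type":"object","properties":{"grip":{"type":"number"},"linear":{"type":"array","items":{"type":"number"}},"turn":{"type":"array","items":{"type":"number"}}}}},"grip_force":{"type":"number"}},"required":["increments"]}

```bash
ls; mkdir -p pics; python3 - <<'E'
from cell import *
import cv2,json
s=observe();print(s)
for n in ["scene","top","wrist"]:
    im=read_camera(n);cv2.imwrite(f"pics/{n}0.png",im[:,:,::-1])
    print(n,{k:(v.tolist() if hasattr(v,'tolist') else v) for k,v in camera_params(n).items()})
E
```

```text
pics
{'time': 0.0, 'qpos': array([-1.27701526e+00,  3.42708892e-01,  1.52500366e+00, -1.50737538e-05,
        1.27541226e+00, -1.46007364e-01]), 'qvel': array([ 0.001139  ,  0.00126112, -0.00023305, -0.00056369, -0.00027552,
       -0.00151586]), 'joint_efforts': array([-5.21773145e-04, -4.31248462e+01, -2.44215560e+01,  7.16139749e-02,
        5.58968622e-02, -1.13845317e-04]), 'tool_pos': array([ 0.22341125, -0.47464299,  0.22605681]), 'tool_rot': array([-3.14138400e+00,  1.51795364e-03, -1.13100334e+00]), 'contact_force': array([ 0.25184335, -0.70805403, -0.12176918]), 'torque': array([ 0.00133563,  0.00836189, -0.01235677]), 'opening': 0.09139224752118474}
scene {'camera_matrix': [[387.57154572592725, 0.0, 278.96969296811704], [0.0, 387.57154572592725, 211.26149481810606], [0.0, 0.0, 1.0]], 'k1': -0.11278938534564928, 'world_to_cam': [[0.25646113542922866, 0.9665534712893755, 0.0014398447169712359, -0.1356839837817377], [-0.8317135049918942, 0.21992386070559006, 0.5097902913026559, 0.4136863587632692], [0.4924229194792312, -0.13193893523447256, 0.8602974983927039, -1.239606683088
[... 265 characters left out ...]
30859495, 0.0025290242436322072], [0.9894979688021801, -0.0032011423286827574, 0.1445113228233399, -0.5334002267312252], [-0.1444735566337919, 0.009914296499517606, 0.9894589926613949, -0.9759173197787452], [0.0, 0.0, 0.0, 1.0]]}
wrist {'camera_matrix': [[322.16553388977843, 0.0, 277.3841215243834], [0.0, 322.16553388977843, 207.0332678865533], [0.0, 0.0, 1.0]], 'k1': 0.023228999849661362, 'hand_eye': [[0.9999995991342675, -6.203349082639714e-05, -0.0008932430512143095, -5.696225682938483e-05], [-0.0003174630642672534, -0.9573534693206008, -0.2889190786310441, -0.07928305970722659], [-0.0008372266750126914, 0.2889192463849625, -0.957353105243744, -0.15723222271679274], [0.0, 0.0, 0.0, 1.0]]}
```

View pics/scene0.png

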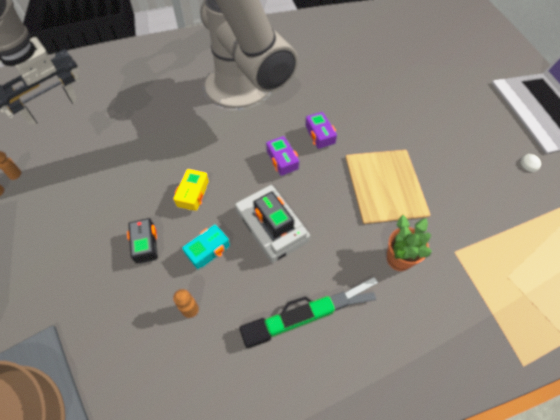

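View pics/top0.png

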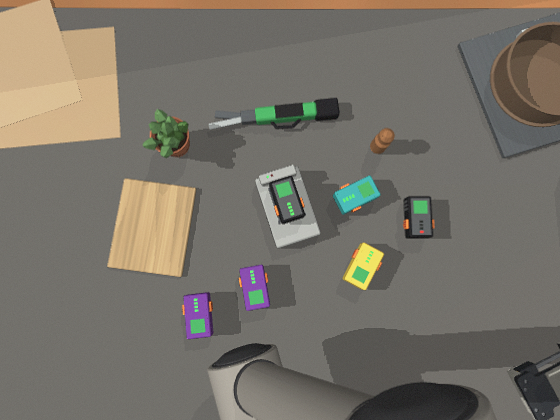

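View pics/wrist0.png

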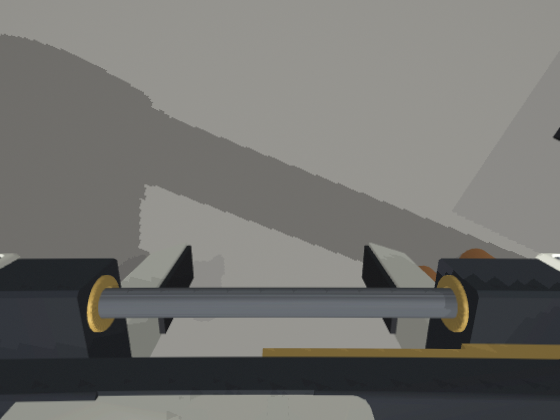

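```bash
cat > h.py <<'E'
import numpy as np, cv2
from cell import *
from scipy.spatial.transform import Rotation as Ro
def proj(n,P,s=None):
    c=camera_params(n);K=np.array(c['camera_matrix']);P=np.atleast_2d(P).astype(float)
    if n=='wrist':
        T=np.eye(4);T[:3,:3]=Ro.from_euler('xyz',s['tool_rot']).as_matrix();T[:3,3]=s['tool_pos']
        W=np.linalg.inv(T@np.array(c['hand_eye']))
    else: W=np.array(c['world_to_cam'])
    p=P@W[:3,:3].T+W[:3,3]
    q=np.c_[p[:,0],-p[:,1]]/-p[:,2:3]
    r2=(q**2).sum(1,keepdims=True);q=q*(1+c['k1']*r2)
    return q*K[0,0]+K[:2,2]
def ray(n,uv,s=None):
    c=camera_params(n);K=np.array(c['camera_matrix'])
    if n=='wrist':
        T=np.eye(4);T[:3,:3]=Ro.from_euler('xyz',s['tool_rot']).as_matrix();T[:3,3]=s['tool_pos']
        W=np.linalg.inv(T@np.array(c['hand_eye']))
    else: W=np.array(c['world_to_cam'])
    d=(np.array(uv,float)-K[:2,2])/K[0,0];q=d.copy()
    for _ in range(20): q=d/(1+c['k1']*(q@q))
    v=np.array([q[0],-q[1],-1]);R=W[:3,:3]
    return -R.T@W[:3,3], R.T@v
def at(n,uv,z,s=None):
    o,d=ray(n,uv,s);return o+d*(z-o[2])/d[2]
def crop(src,dst,x0,y0,x1,y1,f):
    im=cv2.imread(src)[y0:y1,x0:x1];cv2.imwrite(dst,cv2.resize(im,None,fx=f,fy=f,interpolation=cv2.INTER_CUBIC))
E
python3 - <<'E'
from h import *
crop('pics/top0.png','pics/t_ch.png',240,155,340,255,6)
crop('pics/top0.png','pics/t_em.png',380,180,460,250,8)
crop('pics/top0.png','pics/t_bd.png',90,100,210,290,3)
E
```

```text
(no output)
```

View pics/t_ch.png

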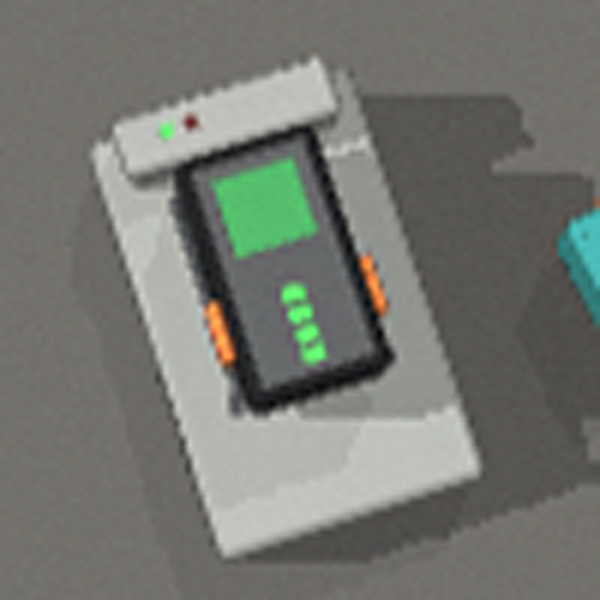

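View pics/t_em.png

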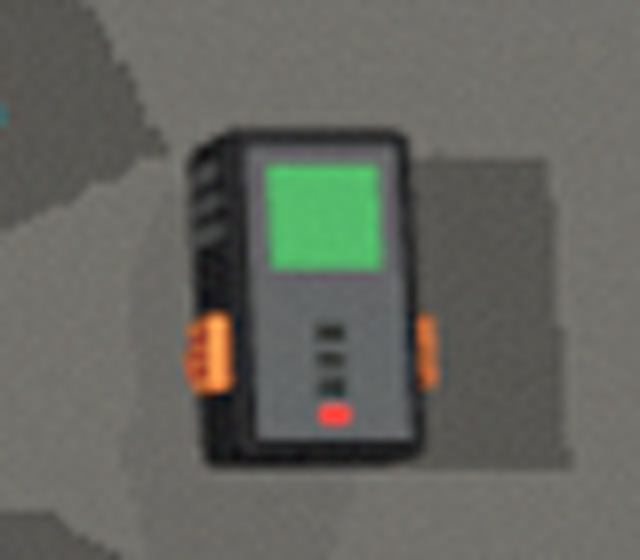

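View pics/t_bd.png

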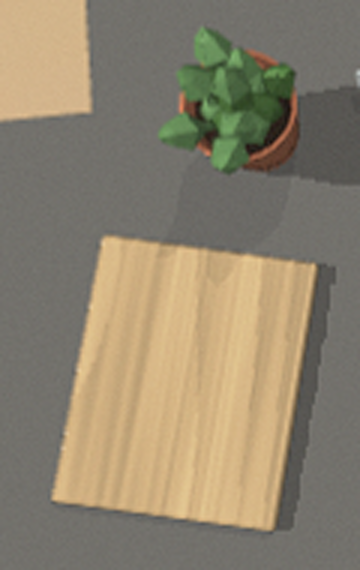

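```bash
cat >> h.py <<'E'
from scipy.optimize import least_squares
def fit(n,M,uv,z0,s=None,x0=None):
    M=np.array(M,float)/1000;uv=np.array(uv,float)
    def W(p):
        c,si=np.cos(p[2]),np.sin(p[2]);return np.c_[p[0]+c*M[:,0]-si*M[:,1],p[1]+si*M[:,0]+c*M[:,1],z0+M[:,2]]
    if x0 is None: x0=[*at(n,uv.mean(0),z0,s)[:2],0]
    r=least_squares(lambda p:(proj(n,W(p),s)-uv).ravel(),x0)
    print('x,y mm, yaw deg',np.round([r.x[0]*1e3,r.x[1]*1e3,np.degrees(r.x[2])],2),'res',np.round(r.fun.reshape(-1,2),1).tolist())
    return r.x
E
python3 - <<'E'
from h import *
o=np.array([240,155])-.42
print('charger deck');fit('top',[[-100,55,45],[-100,-55,45],[75,55,45]],np.array([[225,555],[480,470],[97,150]])/6+o,0)
print('full');fit('top',[[-52,28,53],[-52,-28,53],[46,-28,53],[46,28,53]],np.array([[255,408],[390,358],[318,128],[185,170]])/6+o,.045)
o=np.array([380,180])-.44
print('empty');fit('top',[[-52,28,53],[-52,-28,53],[46,-28,53],[46,28,53]],np.array([[250,462],[425,458],[408,132],[240,132]])/8+o,0)
o=np.array([90,100])-.33
print('board');fit('top',[[-110,90,12],[-110,-90,12],[110,-90,12],[110,90,12]],np.array([[53,502],[273,529],[317,264],[104,237]])/3+o,0)
E
```

```text
charger deck
x,y mm, yaw deg [550.68 -19.52  17.45] res [[-0.4, 0.8], [1.7, 0.7], [-1.3, -1.6]]
full
x,y mm, yaw deg [549.07 -20.34  16.89] res [[-0.1, 0.5], [1.3, 1.5], [0.1, -1.1], [-1.3, -1.0]]
empty
x,y mm, yaw deg [ 5.1378e+02 -3.3584e+02 -4.0000e-01] res [[-1.0, -0.1], [1.2, 0.5], [1.2, -0.2], [-1.5, -0.3]]
board
x,y mm, yaw deg [493.27 304.37  -7.7 ] res [[-0.7, 0.3], [0.8, 1.0], [0.7, -0.5], [-0.8, -1.0]]
```

{"name": "apply_moves", "arguments": {"increments": [{"grip": 1, "linear": [150, 225, 0], "turn": [0, 0, -0.7]}, {"grip": 1, "linear": [308, 449, -46], "turn": [0, 0, -1.37]}, {"grip": 1, "linear": [308, 449, -46], "turn": [0, 0, -1.37]}, {"grip": 1, "linear": [308, 449, -46], "turn": [0, 0, -1.37]}, {"grip": 1, "linear": [308, 449, -46], "turn": [0, 0, -1.37]}, {"grip": 1, "linear": [308, 449, -46], "turn": [0, 0, -1.37]}, {"grip": 1, "linear": [308, 449, -46], "turn": [0, 0, -1.37]}, {"grip": 1, "linear": [308, 449, -46], "turn": [0, 0, -1.37]}, {"grip": 1, "linear": [308, 449, -46], "turn": [0, 0, -1.37]}, {"grip": 1, "linear": [308, 449, -46], "turn": [0, 0, -1.37]}]}}

```text
time: 1.15
tool_pos: [0.506, -0.0623, 0.1848]
tool_rot: [3.141, -0.0, -1.274]
contact_force: [0.3, -1.0, 0.3]
opening: 0.0918
```

{"name": "apply_moves", "arguments": {"increments": [{"grip": 1, "linear": [25, 36, -4]}, {"grip": 1, "linear": [25, 36, -4]}, {"grip": 1, "linear": [25, 36, -4]}]}}

```text
schema error: expected keys grip, linear, turn
```

```bash
python3 - <<'E'
from h import *
import pickle
s=observe();im=read_camera('wrist');cv2.imwrite('pics/w1.png',im[:,:,::-1]);pickle.dump(s,open('s1.pkl','wb'));print(s['tool_pos'],s['tool_rot'],s['contact_force'],s['time'])
E
```

```text
[ 0.50599936 -0.06230969  0.1847965 ] [ 3.14144434e+00 -1.28641867e-04 -1.27435486e+00] [ 0.30497119 -0.97323384  0.28272483] 1.15
```

View pics/w1.png

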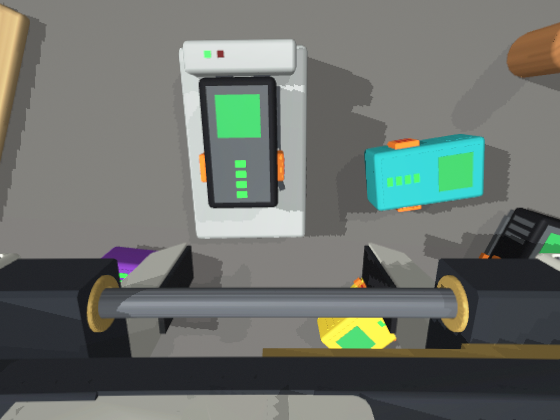

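```bash
python3 - <<'E'
from h import *
crop('pics/w1.png','pics/w1a.png',175,30,315,130,5)
crop('pics/w1.png','pics/w1b.png',175,130,315,250,5)
E
```

```text
(no output)
```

View pics/w1a.png

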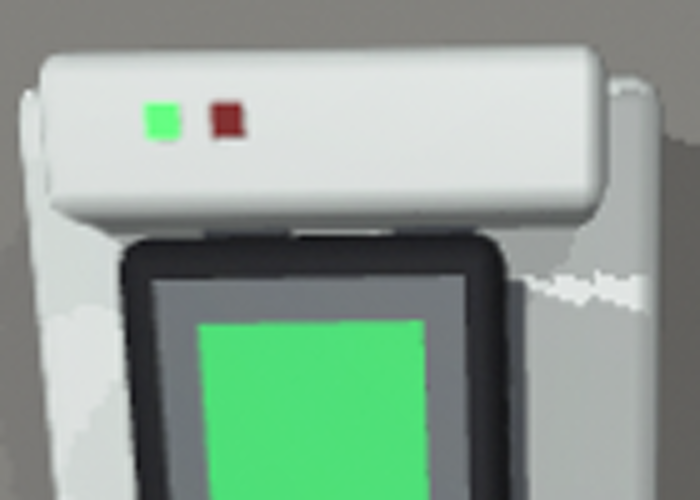

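View pics/w1b.png

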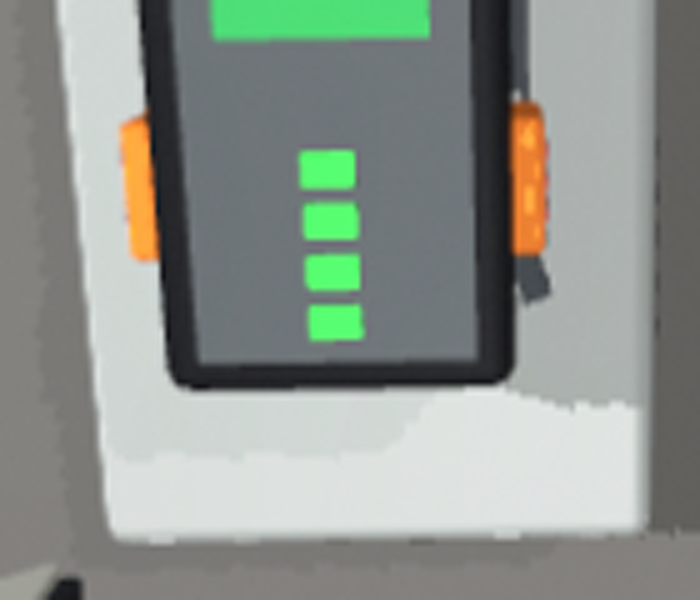

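```bash
python3 - <<'E'
from h import *
import pickle
s=pickle.load(open('s1.pkl','rb'))
a=lambda u,v:(175-.4+u/5,30-.4+v/5)
b=lambda u,v:(175-.4+u/5,130-.4+v/5)
x0=[.55,-.02,.3]
for z in (53,50): fit('wrist',[[-52,28,z],[-52,-28,z],[46,-28,z],[46,28,z]],[b(172,388),b(513,386),a(503,235),a(122,238)],.045,s,x0)
fit('wrist',[[-100,55,45],[-100,-55,45],[75,55,45],[75,-55,45]],[b(107,541),b(650,531),a(22,88),a(660,80)],0,s,x0)
# tower top? front edge right
p=fit('wrist',[[-100,55,45],[-100,-55,45]],[b(107,541),b(650,531)],0,s,x0)
E
```

```text
x,y mm, yaw deg [551.5  -19.44  17.63] res [[-1.3, 2.1], [1.2, 1.8], [1.8, -1.5], [-1.8, -1.4]]
x,y mm, yaw deg [551.24 -19.16  17.64] res [[-0.9, 1.2], [0.8, 0.9], [1.4, -0.8], [-1.3, -0.7]]
x,y mm, yaw deg [551.1  -19.43  17.72] res [[-0.9, 2.7], [1.3, 3.3], [-2.6, -2.0], [2.3, -1.9]]
x,y mm, yaw deg [553.83 -17.68  18.13] res [[-1.3, 0.1], [1.3, 0.0]]
```

{"name": "apply_moves", "arguments": {"increments": [{"grip": 1, "linear": [26.1, 36.9, 0], "turn": [0, 0, 0.11]}, {"grip": 1, "linear": [26.1, 36.9, -35], "turn": [0, 0, 0.11]}, {"grip": 1, "linear": [26.1, 36.9, -65], "turn": [0, 0, 0.11]}, {"grip": 1, "linear": [26.1, 36.9, -65], "turn": [0, 0, 0.11]}, {"grip": 1, "linear": [26.1, 36.9, -65], "turn": [0, 0, 0.11]}]}}

```text
time: 1.7
tool_pos: [0.5313, -0.0275, 0.1203]
tool_rot: [3.141, 0.0, -1.263]
contact_force: [0.4, -1.0, 0.3]
opening: 0.0917
```

```bash
cat >> h.py <<'E'
import pickle
def snap(k,cam='wrist'):
    s=observe();im=read_camera(cam);cv2.imwrite(f'pics/{k}.png',im[:,:,::-1]);pickle.dump(s,open(f'{k}.pkl','wb'))
    print(np.round(s['tool_pos']*1e3,2),np.round(np.degrees(s['tool_rot']),2),np.round(s['contact_force'],1),round(s['opening']*1e3,2),s['time']);return s
E
python3 -c "
from h import *
snap('w2')"
```

```text
[531.27 -27.52 120.28] [ 1.7995e+02  2.0000e-02 -7.2370e+01] [ 0.4 -1.   0.3] 91.74 1.7
```

View pics/w2.png

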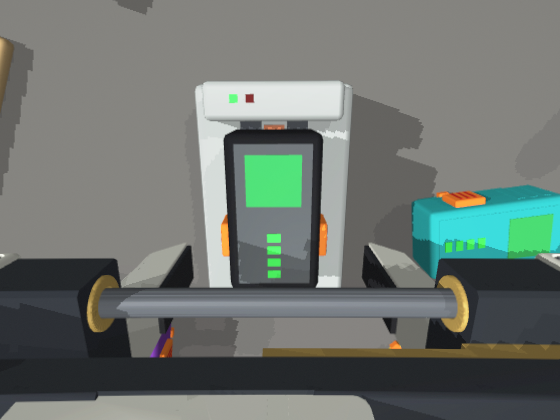

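```bash
python3 - <<'E'
from h import *
crop('pics/w2.png','pics/w2a.png',195,115,355,215,5)
crop('pics/w2.png','pics/w2b.png',195,205,355,295,5)
E
```

```text
(no output)
```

View pics/w2a.png

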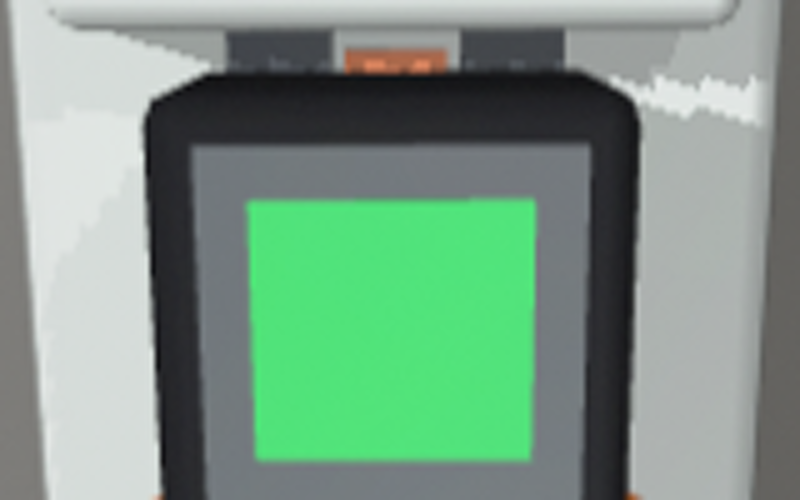

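View pics/w2b.png

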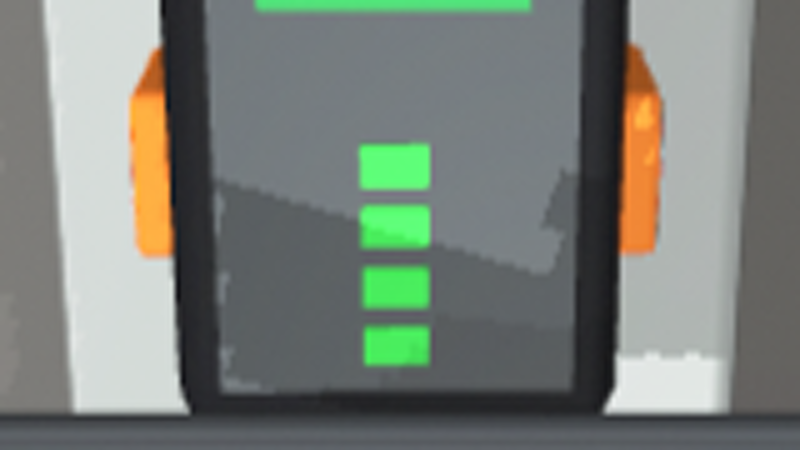

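```bash
python3 - <<'E'
from h import *
s=pickle.load(open('w2.pkl','rb'))
a=lambda u,v:(195-.4+u/5,115-.4+v/5)
b=lambda u,v:(195-.4+u/5,205-.4+v/5)
L={}
for n,l,r,z in [('panelF',a(192,144),a(592,144),.098),('screenF',a(248,200),a(536,200),.098),('screenB',a(257,461),a(531,461),.098),('panelB',b(221,392),b(576,388),.098),('padF',b(133,95),b(661,95),.092),('padB',b(139,256),b(656,252),.092),('deckF',a(12,120),a(779,120),.045),('deckB',b(72,400),b(727,400),.045)]:
    P,Q=at('wrist',l,z,s),at('wrist',r,z,s);m=(P+Q)/2;L[n]=m
    print(n,np.round(m*1e3,1),'w',np.round(np.linalg.norm(P-Q)*1e3,1),'yaw of normal',np.round(np.degrees(np.arctan2(*(P-Q)[1::-1]))-90,2))
for p,q in [('panelF','panelB'),('screenF','panelB'),('deckF','deckB')]:
    d=L[p]-L[q];print(np.degrees(np.arctan2(d[1],d[0])),np.linalg.norm(d))
R=Ro.from_euler('xyz',s['tool_rot']).as_matrix()
for n in L: print(n,np.round(R.T@(L[n]-s['tool_pos'])*1e3,1))
E
```

```text
panelF [589.2  -6.5  98. ] w 43.9 yaw of normal 17.65
screenF [583.4  -8.4  98. ] w 31.9 yaw of normal 17.65
screenB [554.6 -17.6  98. ] w 31.9 yaw of normal 17.64
panelB [507.5 -33.   98. ] w 44.4 yaw of normal 18.35
padF [542.8 -21.7  92. ] w 64.5 yaw of normal 17.64
padB [522.5 -28.1  92. ] w 65.1 yaw of normal 18.12
deckF [587.3  -7.   45. ] w 108.4 yaw of normal 17.65
deckB [476.6 -42.5  45. ] w 106.2 yaw of normal 17.63
17.959955279311984 0.08583463252683593
18.00280698947415 0.07973140882175543
17.77784597165679 0.11625473552526869
panelF [ -2.4 -61.6  22.2]
screenF [ -2.5 -55.5  22.2]
screenB [ -2.3 -25.3  22.3]
panelB [-1.9 24.3 22.3]
padF [ -2.1 -12.7  28.3]
padB [-2.1  8.5 28.3]
deckF [ -2.6 -59.7  75.2]
deckB [-2.3 56.6 75.3]
```

{"name": "apply_moves", "arguments": {"increments": [{"grip": 1, "linear": [0, 0, 0], "turn": [0, 0, 0.03]}, {"grip": 1, "linear": [0, 0, 0], "turn": [0, 0, 0.03]}]}}

```text
time: 1.95
tool_pos: [0.5321, -0.0278, 0.1215]
tool_rot: [-3.139, -0.001, -1.26]
contact_force: [-0.1, -0.1, -0.7]
opening: 0.0919
```

```bash
python3 -c "
from h import *
s=observe();print(s['tool_pos'],s['tool_rot'],s['qvel'])"
```

```text
[ 0.53208809 -0.02781444  0.12152495] [-3.13924132e+00 -1.39123277e-03 -1.26017950e+00] [ 0.00111235  0.00358122  0.00641836 -0.00140115 -0.00385261  0.00266685]
```

```bash
python3 - <<'E'
from h import *
snap('w3')
crop('pics/w3.png','pics/w3a.png',195,115,355,215,5)
crop('pics/w3.png','pics/w3b.png',195,205,355,295,5)
E
```

```text
[532.09 -27.81 121.52] [-1.7987e+02 -8.0000e-02 -7.2200e+01] [-0.1 -0.1 -0.7] 91.86 1.95
```

View pics/w3b.png

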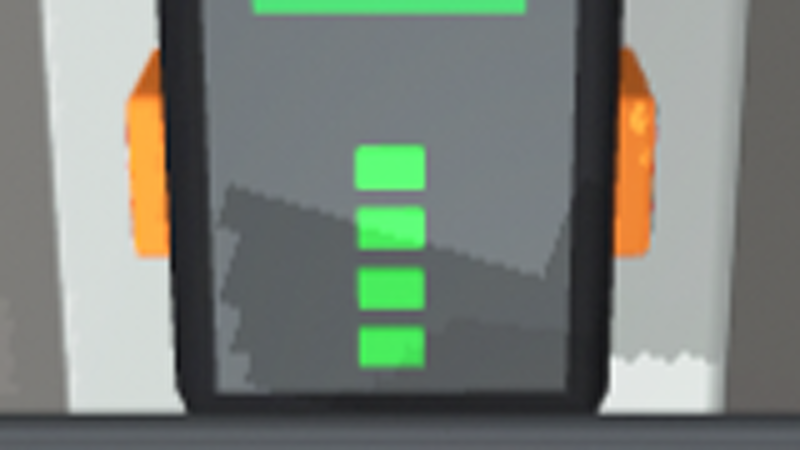

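{"name": "apply_moves", "arguments": {"increments": [{"grip": 1, "linear": [0.5, 2.9, -10], "turn": [0, 0, -0.02]}, {"grip": 1, "linear": [0.5, 2.9, -30], "turn": [0, 0, -0.02]}, {"grip": 1, "linear": [0.5, 2.9, -59], "turn": [0, 0, -0.02]}, {"grip": 1, "linear": [0.5, 2.9, -59], "turn": [0, 0, -0.02]}, {"grip": 1, "linear": [0.5, 2.9, -59], "turn": [0, 0, -0.02]}, {"grip": 1, "linear": [0.5, 2.9, -59], "turn": [0, 0, -0.02]}]}}

```text
time: 2.6
tool_pos: [0.5326, -0.0246, 0.0621]
tool_rot: [-3.14, -0.001, -1.262]
contact_force: [0.0, -0.6, -0.6]
opening: 0.092
```

```bash
python3 - <<'E'
from h import *
snap('w4')
crop('pics/w4.png','pics/w4b.png',150,180,390,300,3)
E
```

```text
[532.64 -24.58  62.15] [-1.7991e+02 -6.0000e-02 -7.2300e+01] [ 0.  -0.6 -0.6] 92.05 2.6
```

View pics/w4.png

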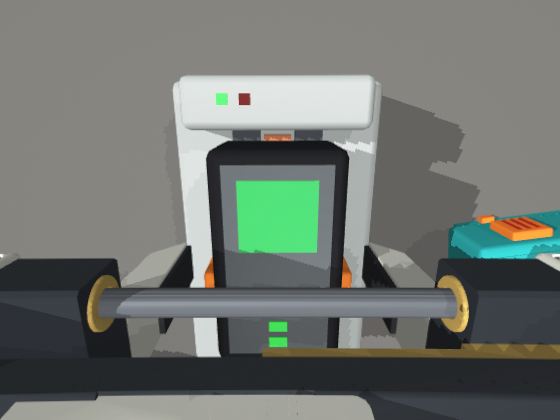

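{"name": "apply_moves", "arguments": {"increments": [{"grip": 0.75, "linear": [0, 0, 0], "turn": [0, 0, 0]}, {"grip": 0.7, "linear": [0, 0, 0], "turn": [0, 0, 0]}, {"grip": 0.65, "linear": [0, 0, 0], "turn": [0, 0, 0]}, {"grip": 0.5, "linear": [0, 0, 0], "turn": [0, 0, 0]}, {"grip": 0.5, "linear": [0, 0, 0], "turn": [0, 0, 0]}, {"grip": 0.5, "linear": [0, 0, 0], "turn": [0, 0, 0]}], "grip_force": 26}}

```text
time: 3.25
tool_pos: [0.5317, -0.0248, 0.0615]
tool_rot: [3.141, -0.0, -1.262]
contact_force: [-3.7, -1.8, 6.2]
opening: 0.0559
```

```bash
python3 - <<'E'
from h import *
snap('w5')
E
```

```text
[531.66 -24.78  61.52] [ 1.7998e+02 -2.0000e-02 -7.2300e+01] [-3.7 -1.8  6.2] 55.95 3.25
```

View pics/w5.png

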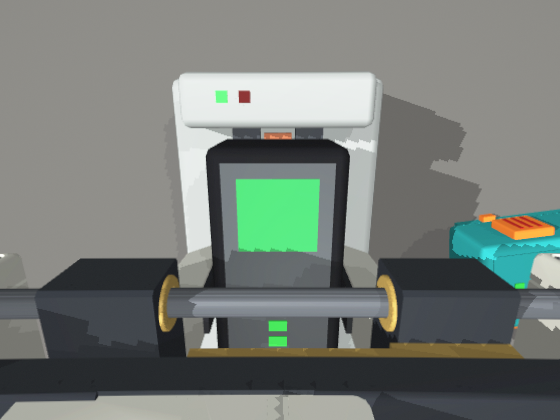

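{"name": "apply_moves", "arguments": {"increments": [{"grip": 0.5, "linear": [-1.9, -0.6, 0.5], "turn": [0, 0, 0]}, {"grip": 0.5, "linear": [-4.8, -1.5, 0.5], "turn": [0, 0, 0]}, {"grip": 0.5, "linear": [-9.5, -3.1, 0.5], "turn": [0, 0, 0]}, {"grip": 0.5, "linear": [-14.3, -4.6, 0.5], "turn": [0, 0, 0]}, {"grip": 0.5, "linear": [-19, -6.1, 0.5], "turn": [0, 0, 0]}]}}

```text
time: 3.8
tool_pos: [0.5126, -0.0306, 0.0616]
tool_rot: [-3.141, -0.0, -1.262]
contact_force: [1.3, -0.2, 1.1]
opening: 0.056
```

```bash
python3 - <<'E'
from h import *
snap('w6')
E
```

```text
[512.64 -30.61  61.6 ] [-1.7997e+02 -1.0000e-02 -7.2300e+01] [ 1.3 -0.2  1.1] 56.03 3.8
```

View pics/w6.png

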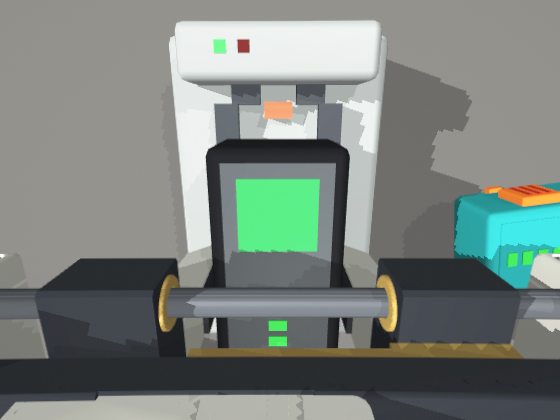

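{"name": "apply_moves", "arguments": {"increments": [{"grip": 0.5, "linear": [-10, -3.2, 0], "turn": [0, 0, 0]}, {"grip": 0.5, "linear": [-20, -6.4, 0], "turn": [0, 0, 0]}, {"grip": 0.5, "linear": [-30, -9.7, 0], "turn": [0, 0, 0]}, {"grip": 0.5, "linear": [-40, -12.9, 0], "turn": [0, 0, 0]}, {"grip": 0.5, "linear": [-50, -16.1, 0], "turn": [0, 0, 0]}, {"grip": 0.5, "linear": [-60, -19.3, 0], "turn": [0, 0, 0]}, {"grip": 0.5, "linear": [-60, -19.3, 0], "turn": [0, 0, 0]}, {"grip": 0.5, "linear": [-60, -19.3, 5], "turn": [0, 0, 0]}, {"grip": 0.5, "linear": [-60, -19.3, 15], "turn": [0, 0, 0]}, {"grip": 0.5, "linear": [-60, -19.3, 30], "turn": [0, 0, 0]}]}}

```text
time: 4.85
tool_pos: [0.4523, -0.0496, 0.0916]
tool_rot: [3.14, 0.001, -1.262]
contact_force: [0.6, -0.4, -3.2]
opening: 0.0556
```

```bash
python3 - <<'E'
from h import *
snap('w7')
E
```

```text
[452.3  -49.59  91.58] [ 1.7988e+02  7.0000e-02 -7.2290e+01] [ 0.6 -0.4 -3.2] 55.6 4.85
```

View pics/w7.png

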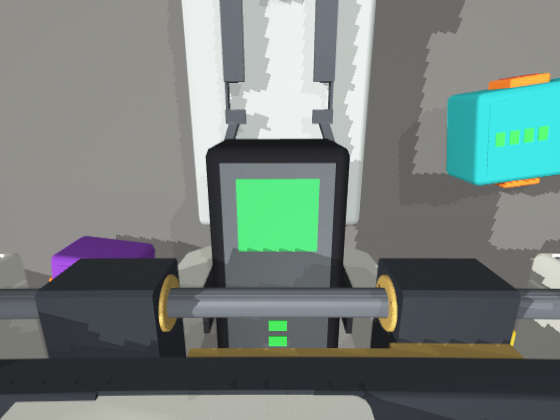

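{"name": "apply_moves", "arguments": {"increments": [{"grip": 0.5, "linear": [0, 0, 40], "turn": [0, 0, 0]}, {"grip": 0.5, "linear": [-3, 30, 60], "turn": [0, 0, 0]}, {"grip": 0.5, "linear": [-7, 75, 60], "turn": [0, 0, 0]}, {"grip": 0.5, "linear": [-7, 120, 60], "turn": [0, 0, 0]}, {"grip": 0.5, "linear": [-7, 165, 60], "turn": [0, 0, 0]}, {"grip": 0.5, "linear": [-7, 210, 60], "turn": [0, 0, 0]}, {"grip": 0.5, "linear": [-7, 255, 60], "turn": [0, 0, 0]}, {"grip": 0.5, "linear": [-7, 300, 60], "turn": [0, 0, 0]}, {"grip": 0.5, "linear": [-7, 330, 60], "turn": [0, 0, 0]}, {"grip": 0.5, "linear": [-7, 348, 60], "turn": [0, 0, 0]}]}}

```text
time: 5.9
tool_pos: [0.4451, 0.3009, 0.1513]
tool_rot: [3.141, 0.0, -1.259]
contact_force: [0.5, -0.7, -4.4]
opening: 0.0557
```

{"name": "apply_moves", "arguments": {"increments": [{"grip": 0.5, "linear": [0, 0, -30], "turn": [0, 0, 0]}, {"grip": 0.5, "linear": [0, 0, -60], "turn": [0, 0, 0]}, {"grip": 0.5, "linear": [0, 0, -85], "turn": [0, 0, 0]}, {"grip": 0.5, "linear": [0, 0, -105], "turn": [0, 0, 0]}, {"grip": 0.5, "linear": [0, 0, -105], "turn": [0, 0, 0]}, {"grip": 0.5, "linear": [0, 0, -105], "turn": [0, 0, 0]}]}}

```text
time: 6.5
tool_pos: [0.4459, 0.2983, 0.0467]
tool_rot: [3.141, -0.0, -1.262]
contact_force: [0.0, -0.7, -3.5]
opening: 0.0556
```

```bash
python3 - <<'E'
from h import *
snap('w8'); snap('top8','top')
E
```

```text
[445.93 298.31  46.75] [179.97  -0.   -72.29] [ 0.  -0.7 -3.5] 55.63 6.5
[446.47 298.54  47.47] [-1.7992e+02  1.0000e-02 -7.2290e+01] [ 0.4  0.2 -3.5] 56.09 6.55
```

View pics/w8.png

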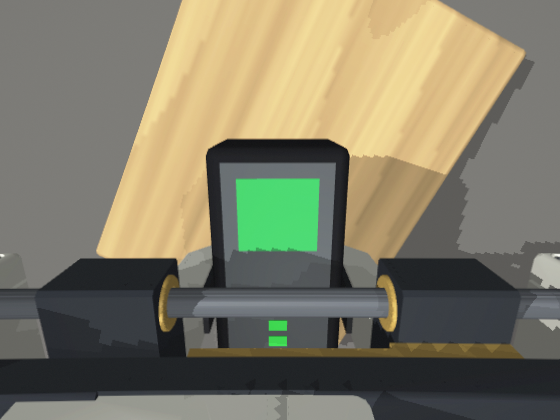

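View pics/top8.png

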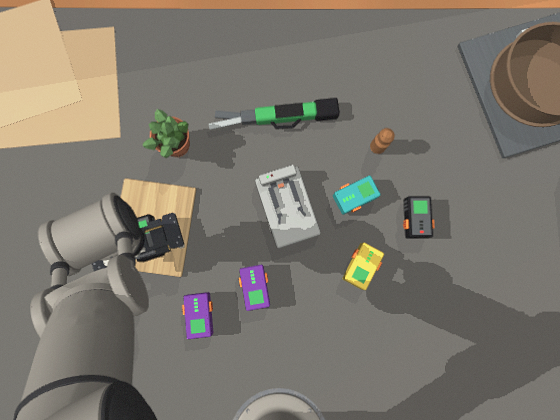

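```bash
python3 - <<'E'
from h import *
s=pickle.load(open('w8.pkl','rb'))
for uv in [(97,251),(185,0),(523,52),(395,250)]: print(uv,np.round(at('wrist',uv,.012,s)*1e3))
c,si=np.cos(np.radians(-7.7)),np.sin(np.radians(-7.7))
for m in [(-110,90),(-110,-90),(110,-90),(110,90)]: print('board',493+c*m[0]-si*m[1],304+si*m[0]+c*m[1])
c,si=np.cos(np.radians(17.7)),np.sin(np.radians(17.7))
for m in [(-52,33),(-52,-33),(46,-33),(46,33)]: print('pack',465+c*m[0]-si*m[1],304+si*m[0]+c*m[1])
E
```

```text
(97, 251) [403. 406.  12.]
(185, 0) [558. 384.  12.]
(523, 52) [589. 206.  12.]
(395, 250) [462. 224.  12.]
board 396.0506047190143 407.92696837034737
board 371.93309134372174 229.54999242167685
board 589.9493952809856 200.07303162965263
board 614.0669086562783 378.45000757832315
pack 405.42851196427233 319.6281097132429
pack 425.4946939853547 256.75245195050616
pack 518.8555191482062 286.5476919212042
pack 498.7893371271238 349.42334968394084
```

{"name": "apply_moves", "arguments": {"increments": [{"grip": 0.5, "linear": [8, 0, 0], "turn": [0, 0, 0]}, {"grip": 0.5, "linear": [15, 0, -5], "turn": [0, 0, 0]}, {"grip": 0.5, "linear": [15, 0, -10], "turn": [0, 0, 0]}, {"grip": 0.5, "linear": [15, 0, -14], "turn": [0, 0, 0]}, {"grip": 0.5, "linear": [15, 0, -16], "turn": [0, 0, 0]}, {"grip": 0.5, "linear": [15, 0, -16.5], "turn": [0, 0, 0]}, {"grip": 0.5, "linear": [15, 0, -17], "turn": [0, 0, 0]}, {"grip": 0.5, "linear": [15, 0, -17], "turn": [0, 0, 0]}]}}

```text
time: 7.4
tool_pos: [0.4608, 0.2982, 0.0296]
tool_rot: [-3.141, -0.0, -1.262]
contact_force: [0.3, -0.1, -4.0]
opening: 0.056
```

{"name": "apply_moves", "arguments": {"increments": [{"grip": 0.5, "linear": [0, 0, -0.5], "turn": [0, 0, 0]}, {"grip": 0.5, "linear": [0, 0, -1], "turn": [0, 0, 0]}, {"grip": 0.5, "linear": [0, 0, -1.2], "turn": [0, 0, 0]}, {"grip": 0.5, "linear": [0, 0, -1.2], "turn": [0, 0, 0]}]}}

```text
time: 7.8
tool_pos: [0.4608, 0.2982, 0.0287]
tool_rot: [-3.141, -0.0, -1.262]
contact_force: [-2.2, -0.7, 0.5]
opening: 0.0564
```

{"name": "apply_moves", "arguments": {"increments": [{"grip": 0.65, "linear": [0, 0, -0.3], "turn": [0, 0, 0]}, {"grip": 0.7, "linear": [0, 0, -0.3], "turn": [0, 0, 0]}, {"grip": 0.75, "linear": [0, 0, -0.3], "turn": [0, 0, 0]}, {"grip": 0.85, "linear": [0, 0, -0.3], "turn": [0, 0, 0]}, {"grip": 1, "linear": [0, 0, -0.3], "turn": [0, 0, 0]}, {"grip": 1, "linear": [0, 0, -0.3], "turn": [0, 0, 0]}]}}

```text
time: 8.4
tool_pos: [0.461, 0.2981, 0.028]
tool_rot: [-3.141, -0.0, -1.262]
contact_force: [-0.1, -0.1, 0.6]
opening: 0.0878
```

{"name": "apply_moves", "arguments": {"increments": [{"grip": 1, "linear": [0, 0, 15], "turn": [0, 0, 0]}, {"grip": 1, "linear": [0, 0, 45], "turn": [0, 0, 0]}, {"grip": 1, "linear": [0, 0, 90], "turn": [0, 0, 0]}, {"grip": 1, "linear": [0, 0, 130], "turn": [0, 0, 0]}, {"grip": 1, "linear": [0, 0, 130], "turn": [0, 0, 0]}]}}

```text
time: 8.9
tool_pos: [0.4638, 0.2996, 0.1639]
tool_rot: [-3.13, 0.001, -1.262]
contact_force: [-0.2, -0.4, 0.3]
opening: 0.0919
```

```bash
python3 - <<'E'
from h import *
snap('w9')
E
```

```text
[463.83 299.56 163.89] [-1.7935e+02  8.0000e-02 -7.2290e+01] [-0.2 -0.4  0.3] 91.93 8.9
```

View pics/w9.png

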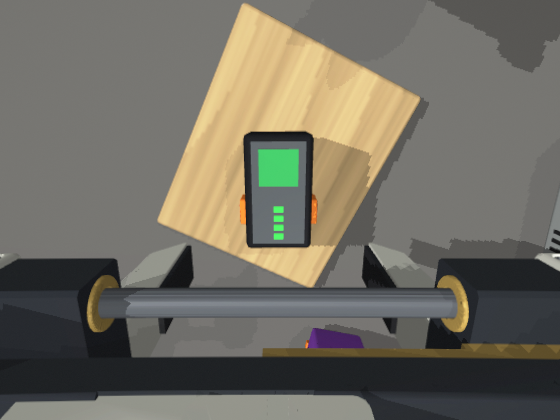

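{"name": "apply_moves", "arguments": {"increments": [{"grip": 1, "linear": [0, -50, 10], "turn": [0, 0, 0]}, {"grip": 1, "linear": [0, -100, 10], "turn": [0, 0, -0.5]}, {"grip": 1, "linear": [-4, -150, 10], "turn": [0, 0, -1]}, {"grip": 1, "linear": [-14, -636, -14], "turn": [0, 0, -3]}, {"grip": 1, "linear": [-14, -636, -14], "turn": [0, 0, -3]}, {"grip": 1, "linear": [-14, -636, -14], "turn": [0, 0, -3]}, {"grip": 1, "linear": [-14, -636, -14], "turn": [0, 0, -3]}, {"grip": 1, "linear": [-14, -636, -14], "turn": [0, 0, -3]}, {"grip": 1, "linear": [-14, -636, -14], "turn": [0, 0, -3]}, {"grip": 1, "linear": [-14, -636, -14], "turn": [0, 0, -3]}]}}

```text
time: 9.95
tool_pos: [0.4486, -0.202, 0.1495]
tool_rot: [3.14, 0.001, -1.576]
contact_force: [1.4, -0.1, 0.5]
opening: 0.0917
```

{"name": "apply_moves", "arguments": {"increments": [{"grip": 1, "linear": [1, -50, 0], "turn": [0, 0, 0]}, {"grip": 1, "linear": [1, -100, 0], "turn": [0, 0, 0]}, {"grip": 1, "linear": [1, -134, 0], "turn": [0, 0, 0]}, {"grip": 1, "linear": [1, -134, 0], "turn": [0, 0, 0]}, {"grip": 1, "linear": [1, -134, 0], "turn": [0, 0, 0]}]}}

```text
time: 10.45
tool_pos: [0.4498, -0.334, 0.1492]
tool_rot: [3.139, 0.002, -1.578]
contact_force: [-0.1, 0.5, -0.2]
opening: 0.0919
```

```bash
python3 - <<'E'
from h import *
snap('w10')
E
```

```text
[ 449.78 -334.04  149.16] [ 1.7988e+02  1.4000e-01 -9.0400e+01] [-0.1  0.5 -0.2] 91.86 10.45
```

View pics/w10.png

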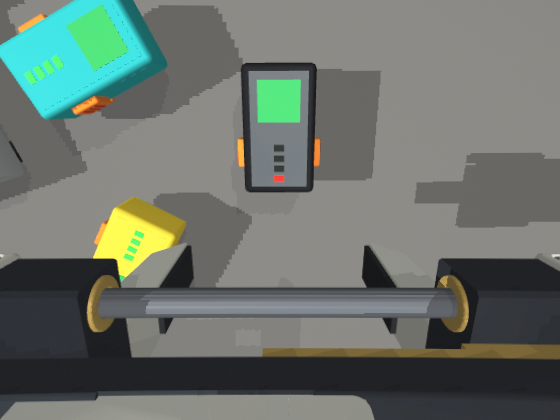

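```bash
python3 - <<'E'
from h import *
crop('pics/w10.png','pics/w10a.png',225,55,335,200,5)
E
```

```text
(no output)
```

View pics/w10a.png

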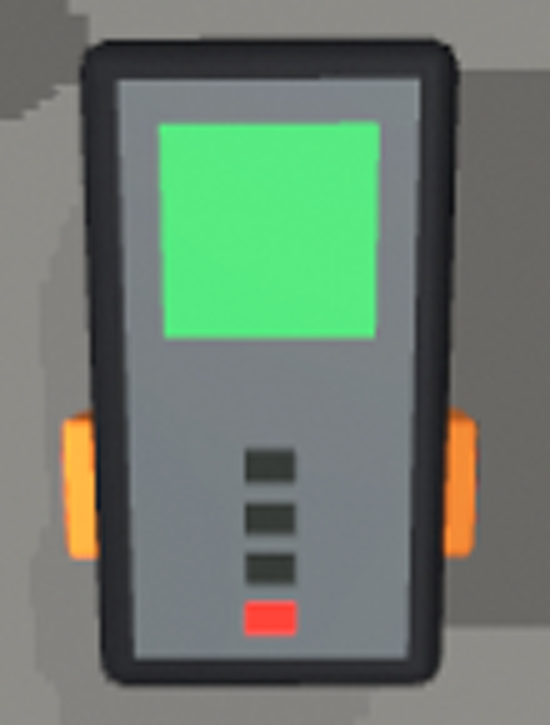

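```bash
python3 - <<'E'
from h import *
s=pickle.load(open('w10.pkl','rb'))
a=lambda u,v:(225-.4+u/5,55-.4+v/5)
L={};R=Ro.from_euler('xyz',s['tool_rot']).as_matrix()
for n,l,r,z in [('panelF',a(117,79),a(420,79),.053),('screenF',a(160,123),a(380,122),.053),('screenB',a(164,338),a(376,338),.053),('panelB',a(135,660),a(408,658),.053),('padF',a(65,418),a(475,418),.047),('padB',a(71,557),a(470,556),.047)]:
    P,Q=at('wrist',l,z,s),at('wrist',r,z,s);m=(P+Q)/2;L[n]=m
    print(n,np.round(m*1e3,1),np.round(R.T@(m-s['tool_pos'])*1e3,1),'w',np.round(np.linalg.norm(P-Q)*1e3,1),'yaw',np.round(np.degrees(np.arctan2(*(P-Q)[1::-1]))-90,2))
d=L['panelF']-L['panelB'];print(np.degrees(np.arctan2(d[1],d[0])),np.linalg.norm(d))
E
```

```text
panelF [ 555.9 -334.9   53. ] [   0.3 -106.3   95.9] w 43.9 yaw -0.39
screenF [ 550.  -335.1   53. ] [   0.6 -100.5   95.9] w 32.1 yaw -0.15
screenB [ 519.7 -334.9   53. ] [  0.6 -70.1  96. ] w 32.2 yaw -0.38
panelB [ 469.7 -334.9   53. ] [  0.9 -20.2  96.1] w 44.0 yaw 0.07
padF [ 507.3 -334.8   47. ] [  0.6 -57.7 102. ] w 64.7 yaw -0.37
padB [ 485.3 -334.8   47. ] [  0.8 -35.8 102.1] w 64.6 yaw -0.22
-0.01120049277099698 0.08614701618340805
```

{"name": "apply_moves", "arguments": {"increments": [{"grip": 1, "linear": [46.5, -0.8, 0], "turn": [0, 0, 0.06]}, {"grip": 1, "linear": [46.5, -0.8, -45], "turn": [0, 0, 0.06]}, {"grip": 1, "linear": [46.5, -0.8, -75], "turn": [0, 0, 0.06]}, {"grip": 1, "linear": [46.5, -0.8, -75], "turn": [0, 0, 0.06]}, {"grip": 1, "linear": [46.5, -0.8, -75], "turn": [0, 0, 0.06]}]}}

```text
time: 11.0
tool_pos: [0.4974, -0.3339, 0.0761]
tool_rot: [3.141, 0.001, -1.568]
contact_force: [0.4, 0.1, 0.6]
opening: 0.0918
```

```bash
python3 - <<'E'
from h import *
snap('w11')
E
```

```text
[ 497.38 -333.86   76.15] [ 1.7996e+02  4.0000e-02 -8.9860e+01] [0.4 0.1 0.6] 91.76 11.0
```

View pics/w11.png

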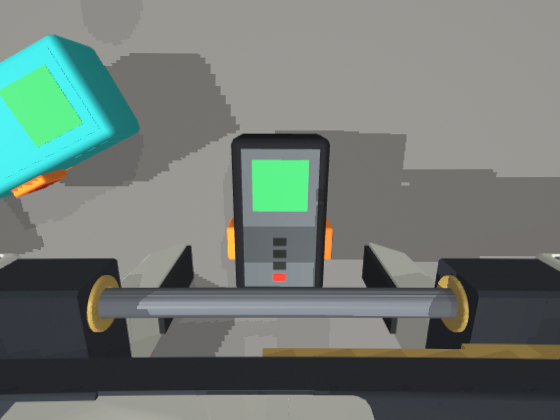

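{"name": "apply_moves", "arguments": {"increments": [{"grip": 1, "linear": [-1.6, -1.1, -10], "turn": [0, 0, 0]}, {"grip": 1, "linear": [-1.6, -1.1, -35], "turn": [0, 0, 0]}, {"grip": 1, "linear": [-1.6, -1.1, -55], "turn": [0, 0, 0]}, {"grip": 1, "linear": [-1.6, -1.1, -59], "turn": [0, 0, 0]}, {"grip": 1, "linear": [-1.6, -1.1, -59], "turn": [0, 0, 0]}, {"grip": 1, "linear": [-1.6, -1.1, -59], "turn": [0, 0, 0]}]}}

```text
time: 11.65
tool_pos: [0.4962, -0.3369, 0.0182]
tool_rot: [-3.14, -0.002, -1.57]
contact_force: [0.9, -0.4, 0.3]
opening: 0.0918
```

```bash
python3 - <<'E'
from h import *
snap('w12')
E
```

```text
[ 496.24 -336.85   18.19] [-1.799e+02 -1.000e-01 -8.995e+01] [ 0.9 -0.4  0.3] 91.76 11.65
```

View pics/w12.png

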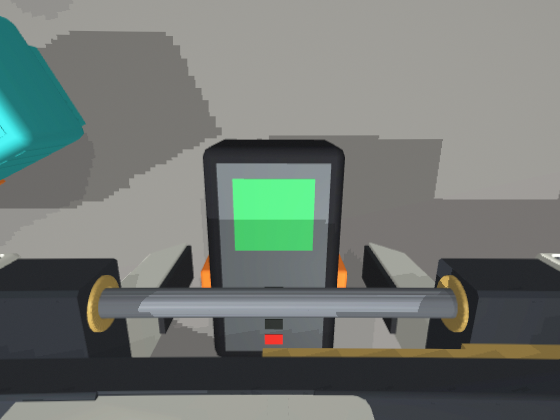

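{"name": "apply_moves", "arguments": {"increments": [{"grip": 1, "linear": [0, 1.5, -1], "turn": [0, 0, 0]}, {"grip": 0.85, "linear": [0, 1.5, -1], "turn": [0, 0, 0]}, {"grip": 0.75, "linear": [0, 1.5, -1], "turn": [0, 0, 0]}, {"grip": 0.7, "linear": [0, 1.5, -1], "turn": [0, 0, 0]}, {"grip": 0.65, "linear": [0, 1.5, -1], "turn": [0, 0, 0]}, {"grip": 0.5, "linear": [0, 1.5, -1], "turn": [0, 0, 0]}, {"grip": 0.5, "linear": [0, 1.5, -1], "turn": [0, 0, 0]}, {"grip": 0.5, "linear": [0, 1.5, -1], "turn": [0, 0, 0]}]}}

```text
time: 12.5
tool_pos: [0.4955, -0.3348, 0.0162]
tool_rot: [3.142, -0.0, -1.57]
contact_force: [-1.8, 0.0, 4.3]
opening: 0.0558
```

```bash
python3 - <<'E'
from h import *
snap('w13')
for k in ('w5','w13'):
    im=cv2.imread(f'pics/{k}.png');h=cv2.cvtColor(im,cv2.COLOR_BGR2HSV)
    m=cv2.inRange(h,(50,120,80),(75,255,255));m[:, :200]=0;m[:,380:]=0;m[:150]=0;m[270:]=0
    ys,xs=np.nonzero(m);c=max(cv2.findContours(m,0,1)[0],key=cv2.contourArea)
    print(k,len(xs),xs.mean(),ys.mean(),cv2.minAreaRect(c), cv2.approxPolyDP(c,5,True).ravel())
E
```

```text
[ 495.52 -334.79   16.17] [ 1.800e+02 -2.000e-02 -8.994e+01] [-1.8  0.   4.3] 55.79 12.5
w5 5899 277.28292931005257 214.41922359721985 ((277.5, 215.0), (72.0, 83.0), 90.0) [236 179 239 251 316 250 318 179]
w13 5946 277.66515304406323 213.58947191389169 ((277.5, 214.0), (72.0, 83.0), 90.0) [236 178 239 250 316 250 319 178]
```

View pics/w13.png

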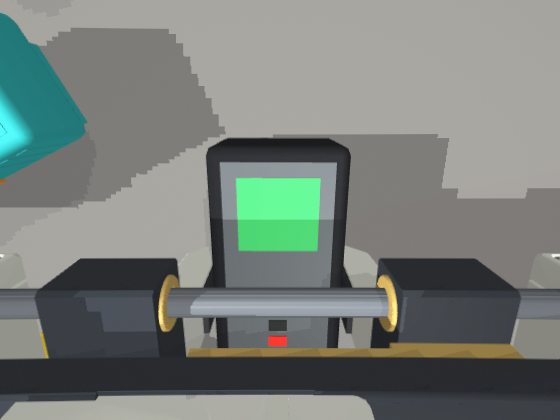

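{"name": "apply_moves", "arguments": {"increments": [{"grip": 0.5, "linear": [0, 0, 10], "turn": [0, 0, 0]}, {"grip": 0.5, "linear": [0, 0, 35], "turn": [0, 0, 0]}, {"grip": 0.5, "linear": [0, 0, 70], "turn": [0, 0, 0]}, {"grip": 0.5, "linear": [0, 0, 105], "turn": [0, 0, 0]}, {"grip": 0.5, "linear": [-7, 40, 114], "turn": [0, 0, 0.3]}, {"grip": 0.5, "linear": [-15, 85, 114], "turn": [0, 0, 0.9]}, {"grip": 0.5, "linear": [-22, 130, 114], "turn": [0, 0, 1.4]}, {"grip": 0.5, "linear": [-30, 175, 114], "turn": [0, 0, 1.9]}, {"grip": 0.5, "linear": [-38, 220, 114], "turn": [0, 0, 2.4]}, {"grip": 0.5, "linear": [-46, 262, 114], "turn": [0, 0, 2.94]}]}}

```text
time: 13.55
tool_pos: [0.4487, -0.0706, 0.13]
tool_rot: [3.142, 0.0, -1.26]
contact_force: [0.7, 0.2, -2.8]
opening: 0.0558
```

{"name": "apply_moves", "arguments": {"increments": [{"grip": 0.5, "linear": [-3.5, 20.8, 0], "turn": [0, 0, 0]}, {"grip": 0.5, "linear": [-3.5, 20.8, -20], "turn": [0, 0, 0]}, {"grip": 0.5, "linear": [-3.5, 20.8, -40], "turn": [0, 0, 0]}, {"grip": 0.5, "linear": [-3.5, 20.8, -40], "turn": [0, 0, 0]}, {"grip": 0.5, "linear": [-3.5, 20.8, -40], "turn": [0, 0, 0]}]}}

```text
time: 14.05
tool_pos: [0.446, -0.0518, 0.0901]
tool_rot: [3.141, 0.0, -1.262]
contact_force: [-0.3, -0.3, -1.9]
opening: 0.056
```

```bash
python3 - <<'E'
from h import *
snap('w14')
E
```

```text
[446.02 -51.82  90.07] [ 1.7997e+02  2.0000e-02 -7.2310e+01] [-0.3 -0.3 -1.9] 56.03 14.05
```

View pics/w14.png

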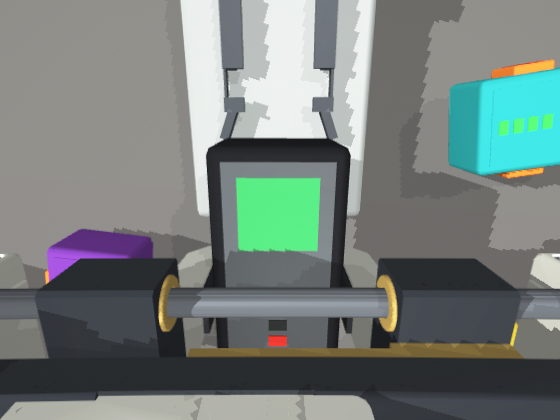

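{"name": "apply_moves", "arguments": {"increments": [{"grip": 0.5, "linear": [3, 0.7, -10], "turn": [0, 0, 0]}, {"grip": 0.5, "linear": [3, 0.7, -20], "turn": [0, 0, 0]}, {"grip": 0.5, "linear": [3, 0.7, -25], "turn": [0, 0, 0]}, {"grip": 0.5, "linear": [3, 0.7, -27], "turn": [0, 0, 0]}, {"grip": 0.5, "linear": [3, 0.7, -27.5], "turn": [0, 0, 0]}, {"grip": 0.5, "linear": [3, 0.7, -27.5], "turn": [0, 0, 0]}, {"grip": 0.5, "linear": [3, 0.7, -27.5], "turn": [0, 0, 0]}]}}

```text
time: 14.8
tool_pos: [0.4493, -0.0512, 0.0626]
tool_rot: [-3.141, -0.0, -1.262]
contact_force: [-0.6, -0.3, -2.9]
opening: 0.056
```

```bash
python3 - <<'E'
from h import *
snap('w15')
crop('pics/w15.png','pics/w15a.png',180,0,380,150,4)
E
```

```text
[449.27 -51.23  62.56] [-1.7998e+02 -2.0000e-02 -7.2300e+01] [-0.6 -0.3 -2.9] 55.95 14.8
```

View pics/w15a.png

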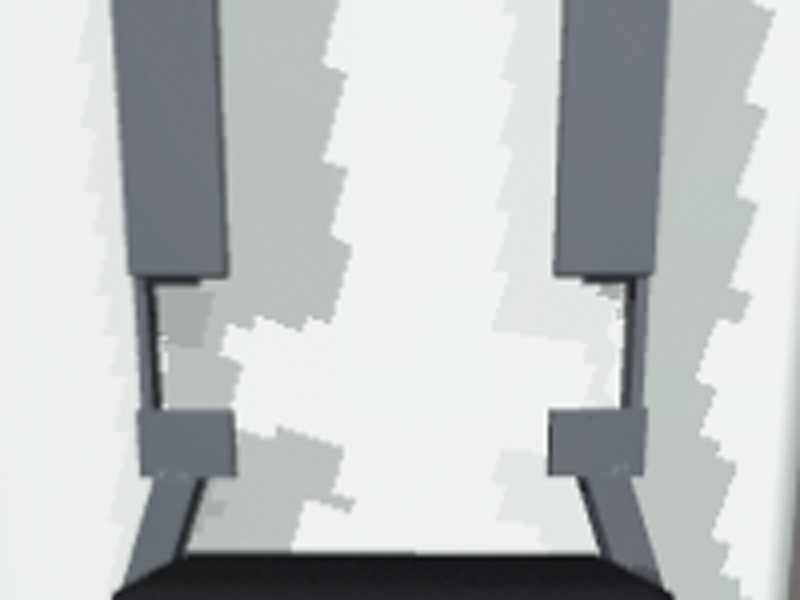

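{"name": "apply_moves", "arguments": {"increments": [{"grip": 0.5, "linear": [4.8, 1.5, -0.6], "turn": [0, 0, 0]}, {"grip": 0.5, "linear": [9.5, 3, -0.6], "turn": [0, 0, 0]}, {"grip": 0.5, "linear": [14.3, 4.6, -0.6], "turn": [0, 0, 0]}, {"grip": 0.5, "linear": [19, 6.1, -0.6], "turn": [0, 0, 0]}, {"grip": 0.5, "linear": [23.8, 7.6, -0.6], "turn": [0, 0, 0]}, {"grip": 0.5, "linear": [28.6, 9.2, -0.6], "turn": [0, 0, 0]}, {"grip": 0.5, "linear": [28.6, 9.2, -0.6], "turn": [0, 0, 0]}]}}

```text
time: 15.55
tool_pos: [0.4785, -0.0418, 0.0617]
tool_rot: [-3.141, -0.0, -1.262]
contact_force: [0.8, 0.2, -2.7]
opening: 0.0562
```

```bash
python3 - <<'E'
from h import *
snap('w16')
E
```

```text
[478.46 -41.82  61.75] [-1.7997e+02 -2.0000e-02 -7.2280e+01] [ 0.8  0.2 -2.7] 56.18 15.55
```

View pics/w16.png

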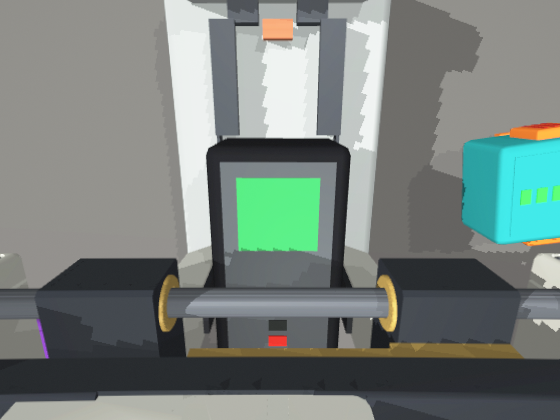

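{"name": "apply_moves", "arguments": {"increments": [{"grip": 0.5, "linear": [3.8, 1.2, 0], "turn": [0, 0, 0]}, {"grip": 0.5, "linear": [7.6, 2.4, 0], "turn": [0, 0, 0]}, {"grip": 0.5, "linear": [11.4, 3.6, 0], "turn": [0, 0, 0]}, {"grip": 0.5, "linear": [15.2, 4.9, 0], "turn": [0, 0, 0]}, {"grip": 0.5, "linear": [15.2, 4.9, 0], "turn": [0, 0, 0]}]}}

```text
time: 16.1
tool_pos: [0.4935, -0.037, 0.0618]
tool_rot: [-3.141, -0.0, -1.262]
contact_force: [0.9, 0.2, -2.7]
opening: 0.0559
```

{"name": "apply_moves", "arguments": {"increments": [{"grip": 0.5, "linear": [3.8, 1.2, 0], "turn": [0, 0, 0]}, {"grip": 0.5, "linear": [7.6, 2.4, 0], "turn": [0, 0, 0]}, {"grip": 0.5, "linear": [11.4, 3.7, 0], "turn": [0, 0, 0]}, {"grip": 0.5, "linear": [15.2, 4.9, 0], "turn": [0, 0, 0]}, {"grip": 0.5, "linear": [19, 6.1, 0], "turn": [0, 0, 0]}, {"grip": 0.5, "linear": [22.8, 7.3, 0], "turn": [0, 0, 0]}, {"grip": 0.5, "linear": [22.8, 7.3, 0], "turn": [0, 0, 0]}]}}

```text
time: 16.8
tool_pos: [0.5163, -0.0297, 0.0618]
tool_rot: [-3.141, -0.0, -1.262]
contact_force: [0.0, 0.5, -2.8]
opening: 0.056
```

```bash
python3 - <<'E'
from h import *
snap('w17')
E
```

```text
[516.29 -29.66  61.76] [-1.7997e+02 -2.0000e-02 -7.2290e+01] [ 0.   0.5 -2.8] 55.98 16.8
```

View pics/w17.png

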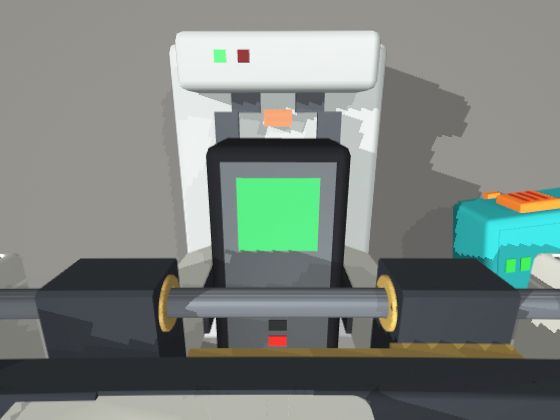

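{"name": "apply_moves", "arguments": {"increments": [{"grip": 0.5, "linear": [2.9, 0.9, 0], "turn": [0, 0, 0]}, {"grip": 0.5, "linear": [5.7, 1.8, 0], "turn": [0, 0, 0]}, {"grip": 0.5, "linear": [8.6, 2.8, 0], "turn": [0, 0, 0]}, {"grip": 0.5, "linear": [10.5, 3.4, 0], "turn": [0, 0, 0]}, {"grip": 0.5, "linear": [12.4, 4, 0], "turn": [0, 0, 0]}, {"grip": 0.5, "linear": [13.3, 4.3, 0], "turn": [0, 0, 0]}, {"grip": 0.5, "linear": [13.3, 4.3, 0], "turn": [0, 0, 0]}]}}

```text
time: 17.55
tool_pos: [0.5283, -0.0255, 0.0615]
tool_rot: [3.14, 0.0, -1.262]
contact_force: [-3.6, -2.9, -2.3]
opening: 0.0559
```

```bash
python3 - <<'E'
from h import *
snap('w18')
def led(k):
    im=cv2.imread(f'pics/{k}.png').astype(int)[60:125,205:262]
    b,g,r=im[...,0],im[...,1],im[...,2]
    m=(r>g+40);g2=(g>r+60)
    o=[]
    for q in (m,g2): ys,xs=np.nonzero(q);o.append((len(xs),round(xs.mean()+205,2),round(ys.mean()+60,2)))
    return o
for k in ('w4','w5','w18'): print(k,led(k))
E
```

```text
[528.26 -25.54  61.5 ] [ 1.799e+02  2.000e-02 -7.230e+01] [-3.6 -2.9 -2.3] 55.9 17.55
w4 [(122, np.float64(243.98), np.float64(98.95)), (144, np.float64(221.33), np.float64(98.5))]
w5 [(132, np.float64(244.0), np.float64(96.5)), (155, np.float64(221.08), np.float64(96.07))]
w18 [(133, np.float64(244.05), np.float64(87.54)), (155, np.float64(221.46), np.float64(87.96))]
```

{"name": "apply_moves", "arguments": {"increments": [{"grip": 0.5, "linear": [0.7, 0.2, 0], "turn": [0, 0, 0]}, {"grip": 0.5, "linear": [1.4, 0.4, 0], "turn": [0, 0, 0]}, {"grip": 0.5, "linear": [2.1, 0.6, 0], "turn": [0, 0, 0]}, {"grip": 0.5, "linear": [2.8, 0.8, 0], "turn": [0, 0, 0]}, {"grip": 0.5, "linear": [3.3, 1, 0], "turn": [0, 0, 0]}, {"grip": 0.5, "linear": [3.3, 1, 0], "turn": [0, 0, 0]}, {"grip": 0.5, "linear": [3.3, 1, 0], "turn": [0, 0, 0]}]}}

```text
time: 18.3
tool_pos: [0.532, -0.0244, 0.0616]
tool_rot: [3.141, 0.0, -1.262]
contact_force: [-5.7, -1.9, -1.6]
opening: 0.0559
```

```bash
cat >> h.py <<'E'
def led(k):
    im=cv2.imread(f'pics/{k}.png').astype(int)[60:125,205:262]
    b,g,r=im[...,0],im[...,1],im[...,2]
    m=(r>g+40);g2=(g>r+60)
    o=[]
    for q in (m,g2): ys,xs=np.nonzero(q);o.append((len(xs),round(float(xs.mean())+205,2),round(float(ys.mean())+60,2)))
    return o
E
python3 - <<'E'
from h import *
snap('w19');print(led('w19'))
E
```

```text
[531.96 -24.39  61.6 ] [ 1.7996e+02  2.0000e-02 -7.2290e+01] [-5.7 -1.9 -1.6] 55.9 18.3
[(137, 244.46, 97.46), (153, 221.54, 96.97)]
```

View pics/w19.png

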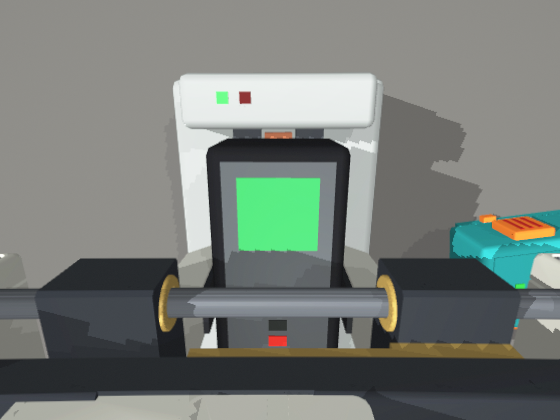

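{"name": "apply_moves", "arguments": {"increments": [{"grip": 0.5, "linear": [0.3, 0.1, 0], "turn": [0, 0, 0]}, {"grip": 0.62, "linear": [0.3, 0.1, 0], "turn": [0, 0, 0]}, {"grip": 0.64, "linear": [0.3, 0.1, 0], "turn": [0, 0, 0]}, {"grip": 0.66, "linear": [0.3, 0.1, 0], "turn": [0, 0, 0]}, {"grip": 0.67, "linear": [0.3, 0.1, 0], "turn": [0, 0, 0]}, {"grip": 0.68, "linear": [0.3, 0.1, 0], "turn": [0, 0, 0]}, {"grip": 0.69, "linear": [0.3, 0.1, 0], "turn": [0, 0, 0]}]}}

```text
time: 19.05
tool_pos: [0.5327, -0.0243, 0.062]
tool_rot: [-3.141, -0.0, -1.262]
contact_force: [-4.9, -1.5, -0.7]
opening: 0.0635
```

```bash
python3 - <<'E'
from h import *
snap('w20');print(led('w20'))
for k in ('w19','w20'):
    im=cv2.imread(f'pics/{k}.png');h=cv2.cvtColor(im,cv2.COLOR_BGR2HSV)
    m=cv2.inRange(h,(50,120,80),(75,255,255));m[:, :200]=0;m[:,380:]=0;m[:150]=0;m[270:]=0
    ys,xs=np.nonzero(m);print(xs.mean(),ys.mean())
E
```

```text
[532.7  -24.31  62.  ] [-1.7998e+02 -1.0000e-02 -7.2300e+01] [-4.9 -1.5 -0.7] 63.51 19.05
[(121, 244.0, 99.0), (155, 221.54, 98.96)]
277.6096040438079 213.54726200505476
277.2472137791287 213.59608240459303
```

View pics/w20.png

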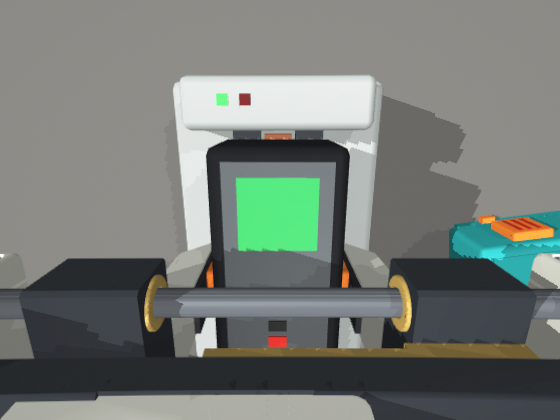

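{"name": "apply_moves", "arguments": {"increments": [{"grip": 0.71, "linear": [0, 0, 0], "turn": [0, 0, 0]}, {"grip": 0.73, "linear": [0, 0, 0], "turn": [0, 0, 0]}, {"grip": 0.78, "linear": [0, 0, 0], "turn": [0, 0, 0]}, {"grip": 1, "linear": [0, 0, 0], "turn": [0, 0, 0]}, {"grip": 1, "linear": [0, 0, 0], "turn": [0, 0, 0]}, {"grip": 1, "linear": [0, 0, 0], "turn": [0, 0, 0]}]}}

```text
time: 19.7
tool_pos: [0.533, -0.0244, 0.0619]
tool_rot: [-3.141, -0.0, -1.262]
contact_force: [0.5, -0.2, 0.2]
opening: 0.0895
```

```bash
python3 - <<'E'
from h import *
snap('w21');print(led('w21'))
for k in ('w4','w21'):
    im=cv2.imread(f'pics/{k}.png');h=cv2.cvtColor(im,cv2.COLOR_BGR2HSV)
    m=cv2.inRange(h,(50,120,80),(75,255,255));m[:, :200]=0;m[:,380:]=0;m[:150]=0;m[270:]=0
    ys,xs=np.nonzero(m);print(k,xs.mean(),ys.mean(),led(k))
E
```

```text
[533.02 -24.36  61.94] [-1.7995e+02 -3.0000e-02 -7.2300e+01] [ 0.5 -0.2  0.2] 89.54 19.7
[(121, 244.0, 100.0), (144, 221.5, 99.5)]
w4 277.26926392001377 216.0761937596966 [(122, 243.98, 98.95), (144, 221.33, 98.5)]
w21 277.22748407094883 217.08128121232994 [(121, 244.0, 100.0), (144, 221.5, 99.5)]
```

View pics/w21.png

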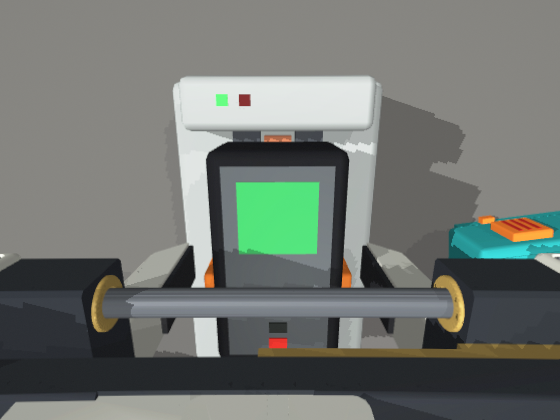

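{"name": "apply_moves", "arguments": {"increments": [{"grip": 1, "linear": [0, 0, 15], "turn": [0, 0, 0]}, {"grip": 1, "linear": [0, 0, 40], "turn": [0, 0, 0]}, {"grip": 1, "linear": [-1, -3, 58], "turn": [0, 0, 0]}, {"grip": 1, "linear": [-1, -3, 58], "turn": [0, 0, 0]}, {"grip": 1, "linear": [-1, -3, 58], "turn": [0, 0, 0]}]}}

```text
time: 20.25
tool_pos: [0.5315, -0.0274, 0.1195]
tool_rot: [-3.141, -0.0, -1.262]
contact_force: [0.9, -0.1, -0.2]
opening: 0.092
```

```bash
python3 - <<'E'
from h import *
snap('w22')
a=cv2.imread('pics/w2.png')[75:295,190:360];b=cv2.imread('pics/w22.png')[75:295,190:360]
cv2.imwrite('pics/cmp.png',cv2.resize(np.hstack([a,b]),None,fx=2.3,fy=2.3,interpolation=cv2.INTER_CUBIC))
E
```

```text
[531.55 -27.36 119.54] [-1.7998e+02 -1.0000e-02 -7.2320e+01] [ 0.9 -0.1 -0.2] 91.96 20.25
```

View pics/cmp.png

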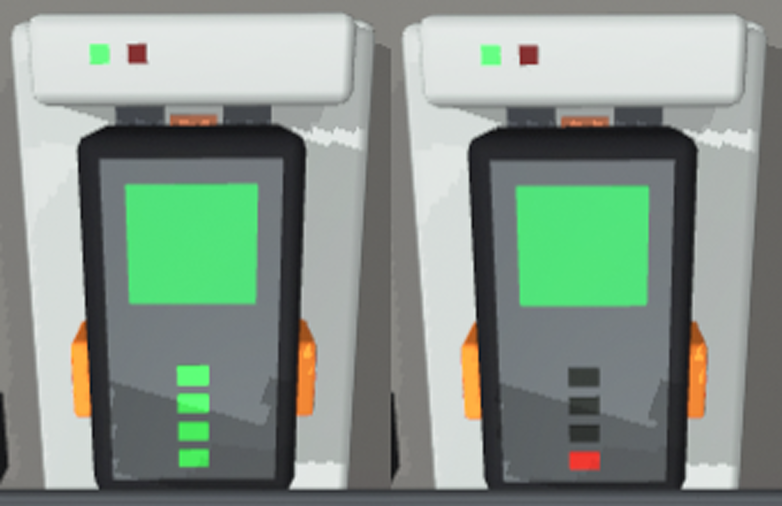

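{"name": "apply_moves", "arguments": {"increments": [{"grip": 1, "linear": [0, 0, 40], "turn": [0, 0, 0]}, {"grip": 1, "linear": [-40, -40, 100], "turn": [0, 0, 0]}, {"grip": 1, "linear": [-70, -80, 120], "turn": [0, 0, 0]}, {"grip": 1, "linear": [-100, -110, 130], "turn": [0, 0, 0]}, {"grip": 1, "linear": [-100, -140, 130], "turn": [0, 0, 0]}, {"grip": 1, "linear": [-100, -140, 130], "turn": [0, 0, 0]}, {"grip": 1, "linear": [-100, -140, 130], "turn": [0, 0, 0]}]}}

```text
time: 21.0
tool_pos: [0.4311, -0.1681, 0.2489]
tool_rot: [3.141, 0.001, -1.265]
contact_force: [0.1, 0.4, 0.4]
opening: 0.0918
```

```bash
python3 - <<'E'
from h import *
snap('topF','top');snap('sceneF','scene')
a=cv2.imread('pics/topF.png');b=cv2.imread('pics/sceneF.png')
cv2.imwrite('pics/fin.png',cv2.resize(np.vstack([a[90:340,90:470],b[90:340,90:470]]),None,fx=1.15,fy=1.15))
E
```

```text
[ 431.07 -168.06  248.88] [ 1.7996e+02  7.0000e-02 -7.2480e+01] [0.1 0.4 0.4] 91.81 21.0
[ 431.34 -166.99  248.64] [ 1.7994e+02  1.1000e-01 -7.2370e+01] [ 0.4  1.  -0.6] 91.6 21.05
```

View pics/fin.png

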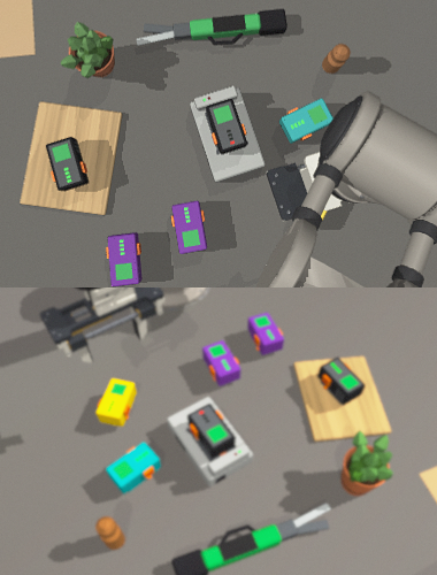

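The final top and scene pictures show the full pack upright on the board, the empty pack seated in the charger, and the plant, dibber and pruner where they were. The robot is touching nothing, so I'm handing in.

```bash
python3 -c "
from cell import *
print(hand_in())"
```

```text
the job is handed in; nothing more can be done
None
```

The swap is done and handed in, with about 21 s of the 72 s used.

- **Full pack:** I squeezed both side catches, drew the pack out along the rails, and lowered it upright onto the board. I released it once the wrist force showed the board carrying it. The last pictures show it standing well inside the board's edges.
- **Empty pack:** I slid it in with its catches squeezed, in small steps. The force peaked at about 6 N, against the sprung contacts. I opened the jaws gradually with the pack held about 1 mm past home, so the teeth came out behind the keepers.
- **Final checks:** After release, the empty pack's position against the charger matched the original latched pack to a fraction of a pixel. A side-by-side picture shows both catch pads as far out as the full pack's were. I did no pull test on the latch, so it rests on the pictures and on the pack staying put once let go.
- **Plant, dibber and pruner:** They look unmoved in the final top and scene pictures. I judged this by eye and did not measure it.
- **Disagreement:** Measured sizes came out about 2% small in both cameras. I therefore centred each grasp on the fingers in the wrist picture.

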